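# Level the setting slab and put the custards on it to set

### The job

The custards have to set level: first, while the stone slab is still empty, turn its two knurled brass collars until the slab is level, with the bubble of each spirit level between its lines. Then stand both filled ramekins from the wooden board upright on the slab, without tipping them, and leave the slab level and all other things where they are.

Things in the scene. Friction and masses are not known exactly. Their poses are not given: they have to be found in the camera images.
- slab: Grey stone setting slab, 170 x 250 x 18 mm, top about 52 mm above the worktop, on three feet. Origin: in the plane of its top face over the fixed back foot; x across its 170 mm to the back, y along its 250 mm to its left end, z square to its face (straight up when level). It starts leaning by up to about 3 degrees; the feet cannot be shifted, only the collars tilt it.
- slab_mid (a point): Middle of the slab's top face; axes as the slab's, turning with it. The back foot is 65 mm along +x from here; the two adjustable feet stand just beyond the slab's ends, 30 mm along -x and 160 mm along +y (left) or -y (right).
- slab_left (a point): Point in the plane of the slab's top face, on the axis of the left foot's threaded rod. The slab is level when this point, slab_right and slab_back are at the same height (about 52 mm). Turning the left collar moves only this one of the three.
- slab_right (a point): The same at the right foot's rod; turning the right collar moves only this one of the three.
- slab_back (a point): The same over the fixed back foot: it stays about 52 mm above the worktop and is the height to match.
- left_collar_top (a point): Centre of the upper face of the left foot's knurled brass collar, an upright drum 42 mm in diameter and 34 mm high; the slab's left end rides up and down with it. Its lower face lies just above the slab's top plane and a steel strap, so fingertips fit down to 28 mm below this point. At the start it is 4 to 7 mm too low. z is up; the frame does not turn with the collar.
- right_collar_top (a point): The same for the right foot's collar; at the start it is 2.4 to 3.8 mm too high.
- left_collar: The left collar itself, on an upright fixed threaded steel rod 13 mm thick, whose end is 114 mm above the worktop (15 to 40 mm above the collar) and fits between the fingers of a gripper from above. Origin on the rod's axis, 34 mm below its upper face; turns with it about z. Seen from above, anticlockwise raises it, clockwise lowers it, 14 mm a turn (2.2 mm per rad).
- right_collar: The right collar: same rod, same thread, same origin. Both turn at least one full turn past level either way, with light friction (0.06 N m), and stay where they are left.
- left_vial (a point): Centre of the left spirit level, an amber window 37 x 9 mm in a steel frame let flush into the slab's top near its left end, lying along the line from the back foot to the left foot. Two black cross lines 14 mm apart mark its middle. It shows the left foot's height alone.
- right_vial (a point): The same near the right end, along the line from the back foot to the right foot; it shows the right foot's height alone.
- left_bubble_mid (a point): Centre of the left level's white bubble, 9 mm long. It lies off the vial's centre by 1.35 mm for each mm that the left foot is too high (outwards, towards the foot) or too low (inwards), and between the two lines when that foot is right.
- right_bubble_mid (a point): The same for the right level's bubble.
- pot_b: Round white china ramekin with a light brown filling, 57 mm across the rim, 33 mm high, about 0.11 kg. Origin: centre of its underside; z up through its mouth. It starts on the wooden board (250 x 360 x 22 mm) at the right, so 22 mm above the worktop. Grip it across its outside from above.
- pot_c: Round white china ramekin with a dark brown filling, 53 mm across the rim, 31 mm high, about 0.10 kg; otherwise as pot_b, also on the board, about 11 cm from it; either may be the nearer one to the slab.
- teaspoon: Bystander: steel teaspoon, 130 x 26 x 11 mm, lying on the far side of the board.
- cutter: Bystander: star-shaped tin biscuit cutter, 71 x 68 x 21 mm, on the right part of the board.
- round_cutter: Bystander: round tin biscuit cutter, 64 mm across, 21 mm high, at the back.
- cup: Bystander: steel measuring cup with a handle, 78 x 150 x 38 mm, at the back.
Mind the look-alikes: they are no part of the job. Leave any orange, pink or red look-alike of the pot_c alone.

How it is judged:
On the way, in this order (a step that is already met when the one before it is completed fails the run):
1. the slab is level (slab_left and slab_right both within 2 mm of 52 mm) while neither ramekin stands on it (height (world z) of slab_left between 0.05 and 0.054 m and height (world z) of slab_right between 0.05 and 0.054 m and contact force between each of pot_b, pot_c and slab below 0.05 N), for 0.2 s.
2. both ramekins stand on the level slab (height (world z) of slab_left between 0.05 and 0.054 m and height (world z) of slab_right between 0.05 and 0.054 m and x of pot_b in the frame of slab_mid between -0.065 and 0.065 m and y of pot_b in the frame of slab_mid between -0.105 and 0.105 m and z of pot_b in the frame of slab_mid between -0.004 and 0.004 m and angle between each of pot_b, pot_c's own z axis and vertical below 0.06 rad and x of pot_c in the frame of slab_mid between -0.065 and 0.065 m and y of pot_c in the frame of slab_mid between -0.105 and 0.105 m and z of pot_c in the frame of slab_mid between -0.004 and 0.004 m), for 0.2 s.
At the end, for the whole second after the job is handed in: The slab is level (slab_left and slab_right 50 to 54 mm above the worktop) and both ramekins stand at rest and upright on it, underside within 4 mm of its face, centres at least 20 mm in from its edges (all of step 2 and linear speed of each of pot_b, pot_c below 0.02 m/s); the robot touches nothing.
It fails at once if a ramekin is tipped by more than 0.35 rad (20 degrees) (angle between any of pot_b, pot_c's own z axis and vertical above 0.35 rad).
It fails at once if a bystander (teaspoon, biscuit cutters or measuring cup) is shifted by more than 30 mm (distance of any of teaspoon, cutter, round_cutter, cup from where it was at the start of the episode above 0.03 m).
It also fails if it takes over 72 s, if anything falls off the work surface, if the arm or the gripper's body presses on something with over 40 N, if the wrist force passes 120 N, or if a joint passes its speed limit or range.

### The arm

A 6-joint arm with a two-finger parallel gripper is mounted at the origin on a cart in front of the work surface, level with it; the furniture and walls round the work are solid. World frame = base frame: x ahead of the robot, y to its left, z up, the work surface at z = 0. Lengths are in m, angles in rad, forces in N, time in s.
With the tool pointing down it reaches from about 0.35 to 0.975 m from the base axis. Payload 7.1 kg.
Tool frame: the origin (TCP) lies at the centre of the arm's flange, where the gripper is bolted on; the fingertips stand arm.tip_extent ahead of it and the grasp point (between the pads) lies 163 mm ahead of it (arm.tip_extent is the distance from the TCP to the fingertips, in m); z points along the fingers, y is the line along which they close (so a half turn about z gives the same grasp; the last joint's range is limited). The gripper opens to 88 mm and grips with 3 to 60 N. Pads are 20 mm wide; open, the fingers measure 115 mm over their backs; the gripper's body (75 mm by 178 mm) begins 61 mm behind the grasp point.
Start: joints at [1.093, 0.423, 1.63, -0, 1.089, -0.019], TCP at [0.277, 0.56, 0.405] pointing down, gripper open.
Joint ranges: [-3, 3], [-0.9, 2.11], [0.09, 2.58], [-1.31, 4.45], [0.11, 2.69], [-2.54, 2.54]. Speed limits (rad/s): [2.39, 2.39, 3.01, 3.14, 3.14, 3.14].

### API

Orientations are given as [roll, pitch, yaw] about the fixed x, y, z axes, in that order (R = Rz(yaw) Ry(pitch) Rx(roll)).
In Python, from bench import arm, viewer, workorder gives the robot as it stands.
- The arm moves only by the tool send_rows, never from a script. Its argument "series" is a list of rows, each a list of 4 numbers: the shift along the tool's x, y, z as a fraction of full scale, then the turn about the tool's z as a fraction of full scale. A call has 1 to 8 rows; each row is the pose to reach, as a shift and turn from the pose commanded when the call began, along the tool's axes at that moment, turning the shorter way round; what a row does not reach only later rows make up. Full scale, the value 1, is 0.3 m for a shift and 180 degrees for a turn. A row lasts 1/12 s, in which the tool goes at most 41.7 mm and 7.16 degrees, less where a joint would pass 70% of its speed; a pose out of reach is approached as far as the arm can. A call with a number of a shift or a turn outside -1 to 1 is refused whole. A call with a gripper value outside its range is refused whole. "gripper" is the closure, from 0 (fully open) to 1 (shut), set as the call begins (left out, the last holds). The fingers move at their own pace and stop on an object; "force" is the grip in N (left out, the last holds). Time passes only in rows, so rows that repeat a pose let the fingers close. It gives the time, the measured TCP pose, the force, the opening and the grip force at its end, in the units of the state.
- arm.get_obs(): the state, without advancing time (a new reading comes with each control period).
- viewer.read_camera(name): name is "scene" or "top" or "wrist"; returns a dict with "color" (420x560x3 uint8, blue, green, red), "K" (3x3 intrinsics, pixels), "extrinsics" (4x4, takes a point from world to camera coordinates). Camera axes: x right, y down, z forward; pixel columns grow to the right and rows downward; lengths in m; the calibration is good to about 2 mm. A picture is of the moment at which its call begins. There is no depth.
- workorder.sign_off(): hands the job in; it is judged then, once.
The state is a dict: "t": time; "q": joint angles; "joint_velocities": joint speeds; "joint_torque": joint torques, N m; "tcp_pos": TCP position; "orientation": TCP orientation; "wrist_force": force on the tool from outside, world axes, zero at the start; "wrist_torque": the same for the moment, N m; "width": finger opening in m; "grasp_force": force on a finger pad.
Only numpy, scipy, OpenCV 4.12 (cv2) and the standard library are available. Lean on these libraries where they do the work, as an engineer would, in place of code of your own. Each camera call takes 0.05 s, during which the arm holds its last target. There are 200 camera calls.

## Working session

There is one attempt and no reset: what is moved stays moved. The work goes in short steps, Python scripts to look and compute and a tool call to move; the robot and the scene stay as the last step left them, time stands still between calls to the robot, and variables do not carry over. Pictures are saved under pics/ and viewed, at most 10 in all, crops included, and the job is handed in when it is done.

Besides the shell and the picture viewer there is one more tool, called after "Emit:" as a command line: name --pt "numbers of a row" for each row, then --argument value for the rest. send_rows: Moves the arm, as the interface text tells. Its arguments: {"type":"object","properties":{"series":{"type":"array","items":{"type":"array","items":{"type":"number","minimum":-1,"maximum":1}}},"gripper":{"type":"number"},"force":{"type":"number"}},"required":["series"]}

```bash
mkdir -p pics
cat > h.py <<'E'
import numpy as np, cv2
from bench import arm, viewer, workorder
def cam(n):
    c=viewer.read_camera(n); return c["color"],np.array(c["K"]),np.array(c["extrinsics"])
def ray(K,E,u,v,z):
    d=E[:3,:3].T@np.linalg.solve(K,[u,v,1.]); o=-E[:3,:3].T@E[:3,3]
    return o+d*(z-o[2])/d[2]
def proj(K,E,p):
    q=K@(E[:3,:3]@np.array(p)+E[:3,3]); return q[:2]/q[2]
E
python3 - <<'E'
from h import *
a,K,X=cam("top"); b,K2,X2=cam("scene")
cv2.imwrite("pics/top.png",a); cv2.imwrite("pics/scene.png",b)
np.savez("cal.npz",K=K,X=X,K2=K2,X2=X2)
print(K,X,K2,X2); o=arm.get_obs(); print(o, arm.tip_extent)
E
```

```text
[[387.08697262   0.         283.85541054]
 [  0.         387.08697262 204.67987609]
 [  0.           0.           1.        ]] [[-0.00501767 -0.99971425 -0.02337172 -0.05680239]
 [-0.98194871  0.00934507 -0.18891637  0.49945034]
 [ 0.1890808   0.02200191 -0.98171501  1.14006152]
 [ 0.          0.          0.          1.        ]] [[485.20699742   0.         277.55512257]
 [  0.         485.20699742 206.29458453]
 [  0.           0.           1.        ]] [[ 0.04209555 -0.99878406  0.02565869 -0.11944038]
 [-0.54191916 -0.04440061 -0.83925694  0.31170935]
 [ 0.83937571  0.02142404 -0.54312929  1.02506228]
 [ 0.          0.          0.          1.        ]]
{'t': 0.1, 'q': array([ 1.09299625e+00,  4.23776085e-01,  1.63061107e+00, -2.29851176e-06,
        1.08860540e+00, -1.90227848e-02]), 'joint_velocities': array([ 0.00087369, -0.0016305 , -0.00063214, -0.00219142,  0.00067889,
        0.00075453]), 'joint_torque': array([ 3.35312852e-04, -5.45605731e+01, -2.74327880e+01,  6.44503185e-02,
        1.87485537e-02, -1.19791119e-05]), 'tcp_pos': array([0.27665617, 0.56015188, 0.40397296]), 'orientation': array([-3.14019297e+00, -2.45937778e-05,  2.68281641e+00]), 'wrist_force': array([-0.09982691, -0.38193685, -0.70364035]), 'wrist_torque': array([-0.01750223, -0.01173276, -0.02822791]), 'grasp_force': 0.0, 'width': 0.0877524382218508} 0.182
```

View pics/top.png

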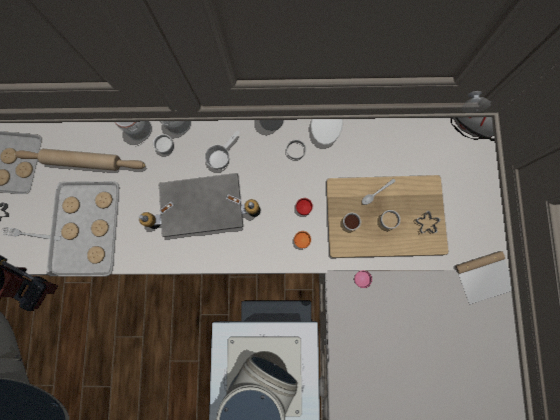

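View pics/scene.png

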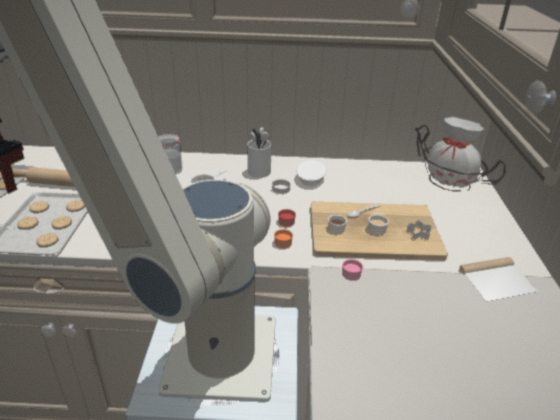

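Run:
```python
from h import *
a=cv2.imread("pics/top.png"); c=np.load("cal.npz"); K,X=c["K"],c["X"]
l=cv2.resize(a[165:250,130:270],None,fx=5.6,fy=5.6,interpolation=cv2.INTER_CUBIC)[:300*2]
cv2.imwrite("pics/crop1.png",l)
h=cv2.cvtColor(a,cv2.COLOR_BGR2HSV)
for n,m in (("amber",cv2.inRange(h,(8,110,70),(28,255,255))),("white",cv2.inRange(h,(0,0,120),(180,70,255)))):
    x0,x1,y0,y1=(130,270,165,250) if n=="amber" else (335,405,205,235)
    k,_,s,ct=cv2.connectedComponentsWithStats(m[y0:y1,x0:x1])
    for i in range(1,k):
        if s[i,4]>6: print(n,s[i],ct[i]+[x0,y0])
for n,u,v,z in (("Lrod",148,216,.114),("Lcol",148,219,.083),("Rcol",251,207,.092),("potc",352,222,.053),("potb",390,221,.055),("red",304,207,.05),("slab",201,205,.052)):
    p=ray(K,X,u,v,z); print(n,p.round(3),np.hypot(*p[:2]).round(3))
```

```text
amber [98 31  6  4 11] [230.36363636 197.72727273]
amber [115  35  14  13 103] [251.29126214 206.40776699]
amber [32 42  5  5 11] [164.09090909 208.72727273]
amber [10 48 13 13 90] [147.03333333 219.47777778]
white [46  5 20 19 89] [390.20224719 218.84269663]
white [ 8  7 19 19 62] [353.53225806 219.80645161]
Lrod [0.456 0.332 0.114] 0.564
Lcol [0.453 0.343 0.083] 0.568
Rcol [0.484 0.036 0.092] 0.486
potc [ 0.443 -0.266  0.053] 0.516
potb [ 0.445 -0.379  0.055] 0.584
red [ 0.491 -0.122  0.05 ] 0.506
slab [0.499 0.194 0.052] 0.536
```

View pics/crop1.png

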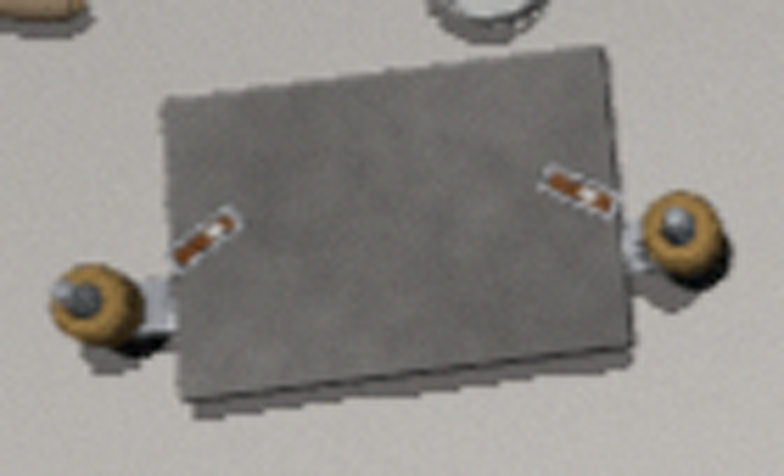

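```bash
cat >> h.py <<'E'
def rows(p,yaw=None):
    "fractions that take the TCP to p (and yaw)"
    o=arm.get_obs(); y=o["orientation"][2]; c,s=np.cos(y),np.sin(y)
    R=np.array([[c,s,0],[s,-c,0],[0,0,-1]]); d=R.T@(np.array(p)-o["tcp_pos"])
    t=0 if yaw is None else -((yaw-y+np.pi)%(2*np.pi)-np.pi)
    print("t",o["t"].__round__(2),"tcp",o["tcp_pos"].round(4),"yaw",round(y,3),"q",o["q"].round(2),"ROW",(d/.3).round(4),round(t/np.pi,4),"w",o["width"].__round__(4));
E
python3 - <<'E'
from h import *
c=np.load("cal.npz"); K,X=c["K"],c["X"]
for n,u,v,z in (("Lrod",145.5,218.6,.114),("Lcol",147.3,219.5,.082),("Rrod",251,204.6,.114),("Rcol",252,206.8,.09)):
    print(n,ray(K,X,u,v,z).round(4))
rows([.452,.348,.33],.62)
E
```

```text
Lrod [0.4489 0.3389 0.114 ]
Lcol [0.4512 0.3457 0.082 ]
Rrod [0.4873 0.0332 0.114 ]
Rcol [0.4852 0.0328 0.09  ]
t 0.1 tcp [0.2767 0.5602 0.404 ] yaw 2.683 q [ 1.09  0.42  1.63 -0.    1.09 -0.02] ROW [-0.8372 -0.3752  0.2466] 0.6566 w 0.0878
```

Emit:
send_rows --pt "-0.8372 -0.3752 0.2466 0.6566" --pt "-0.8372 -0.3752 0.2466 0.6566" --pt "-0.8372 -0.3752 0.2466 0.6566" --pt "-0.8372 -0.3752 0.2466 0.6566" --pt "-0.8372 -0.3752 0.2466 0.6566" --pt "-0.8372 -0.3752 0.2466 0.6566" --pt "-0.8372 -0.3752 0.2466 0.6566" --pt "-0.8372 -0.3752 0.2466 0.6566" --gripper 0 --force 25

```text
t: 0.77
tcp_pos: [0.4545, 0.3438, 0.3286]
orientation: [-3.139, 0.003, 1.672]
wrist_force: [-0.1, 0.5, -0.4]
width: 0.0879
grasp_force: 0.0
```

```bash
python3 -c "
from h import *
rows([.451,.346,.33],.62)"
```

```text
t 0.77 tcp [0.4545 0.3438 0.3286] yaw 1.672 q [ 0.63  0.44  1.81 -0.    0.9   0.53] ROW [ 0.0086 -0.0108 -0.0046] 0.335 w 0.0879
```

Emit:
send_rows --pt "0.008 -0.011 -0.005 0.335" --pt "0.008 -0.011 -0.005 0.335" --pt "0.008 -0.011 -0.005 0.335" --pt "0.008 -0.011 -0.005 0.335" --pt "0.008 -0.011 -0.005 0.335" --pt "0.008 -0.011 -0.005 0.335" --pt "0.008 -0.011 -0.005 0.335" --pt "0.008 -0.011 -0.005 0.335"

```text
t: 1.43
tcp_pos: [0.4484, 0.3502, 0.3318]
orientation: [-3.142, 0.001, 0.677]
wrist_force: [-0.1, 0.7, -0.2]
width: 0.088
grasp_force: 0.0
```

Run:
```python
from h import *
a,K,X=cam("wrist"); cv2.imwrite("pics/w1.png",a)
print((-X[:3,:3].T@X[:3,3]).round(3)); print(K,X)
for p in ((.451,.346,.082),(.451,.346,.114)): print(proj(K,X,p))
rows([.451,.346,.242],.62)
```

```text
[0.506 0.395 0.312]
[[344.34701864   0.         279.31812976]
 [  0.         344.34701864 207.365911  ]
 [  0.           0.           1.        ]] [[ 6.26028720e-01 -7.79799997e-01 -7.74786078e-05 -8.14263576e-03]
 [-7.52014863e-01 -6.03748907e-01  2.64501234e-01  5.36393274e-01]
 [-2.06304839e-01 -1.65527104e-01 -9.64385344e-01  4.70605559e-01]
 [ 0.00000000e+00  0.00000000e+00  0.00000000e+00  1.00000000e+00]]
[285.56974331 221.67962676]
[286.48285635 237.63539789]
t 1.48 tcp [0.4485 0.3501 0.3319] yaw 0.669 q [0.64 0.44 1.81 0.   0.9  1.54] ROW [-0.0019  0.0161  0.2996] 0.0156 w 0.0876
```

View pics/w1.png

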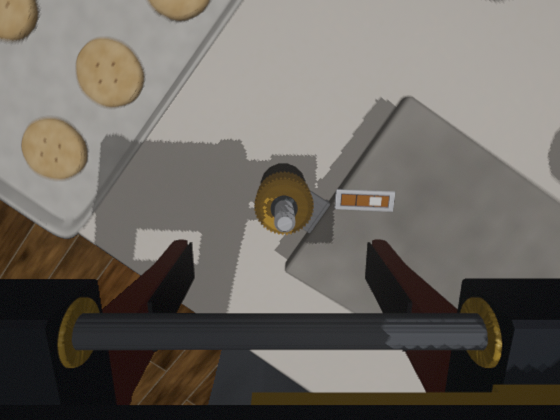

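Run:
```python
from h import *
a=cv2.imread("pics/w1.png")
from h import *
c,K,X=cam("wrist")
h=cv2.cvtColor(a,cv2.COLOR_BGR2HSV)
print(ray(K,X,285,222,.114),ray(K,X,285,207,.086))
print("row202 sat",h[201,334:398,1].tolist()); print("val",h[201,334:398,2].tolist())
p=ray(K,X,285,222,.114); rows([p[0],p[1],.242],.62)
```

```text
[0.45825424 0.35294555 0.114     ] [0.45988367 0.35367817 0.086     ]
row202 sat [14, 2, 6, 6, 6, 8, 4, 118, 179, 178, 176, 174, 181, 178, 176, 176, 177, 177, 174, 175, 169, 136, 106, 174, 174, 173, 173, 173, 173, 173, 173, 173, 173, 176, 160, 51, 0, 1, 1, 3, 1, 1, 1, 3, 1, 1, 6, 89, 173, 177, 171, 173, 175, 167, 85, 9, 8, 5, 6, 5, 10, 21, 18, 18]
val [75, 114, 169, 168, 167, 164, 134, 110, 131, 133, 133, 133, 131, 133, 133, 133, 134, 134, 135, 134, 130, 101, 89, 132, 135, 134, 134, 133, 133, 134, 133, 134, 134, 133, 131, 139, 179, 185, 184, 184, 184, 184, 184, 185, 184, 185, 178, 146, 134, 134, 136, 134, 134, 131, 123, 142, 168, 166, 161, 158, 102, 111, 112, 113]
t 1.53 tcp [0.4485 0.3501 0.3319] yaw 0.681 q [ 0.64  0.44  1.81 -0.    0.9   1.53] ROW [0.0313 0.0133 0.2997] 0.0196 w 0.0876
```

Emit:
send_rows --pt "0.032 0.013 0.05 0.0" --pt "0.032 0.013 0.1 0.0" --pt "0.032 0.013 0.2 0.0" --pt "0.032 0.013 0.3 0.0" --pt "0.032 0.013 0.3 0.0" --pt "0.032 0.013 0.3 0.0"

```text
t: 2.03
tcp_pos: [0.4579, 0.3529, 0.241]
orientation: [-3.141, 0.004, 0.686]
wrist_force: [1.1, 0.2, 0.4]
width: 0.0877
grasp_force: 0.0
```

Run:
```python
from h import *
rows([.4585,.353,.242],.62)
a,K,X=cam("wrist"); b,_,_=cam("top")
cv2.imwrite("pics/w2.png",np.hstack([a[120:,100:480],cv2.resize(b[165:250,125:225],(380,300),interpolation=cv2.INTER_CUBIC)]))
```

```text
t 2.03 tcp [0.4579 0.3529 0.241 ] yaw 0.686 q [0.64 0.59 1.82 0.   0.74 1.52] ROW [ 0.0018  0.0009 -0.0034] 0.0209 w 0.0877
```

View pics/w2.png

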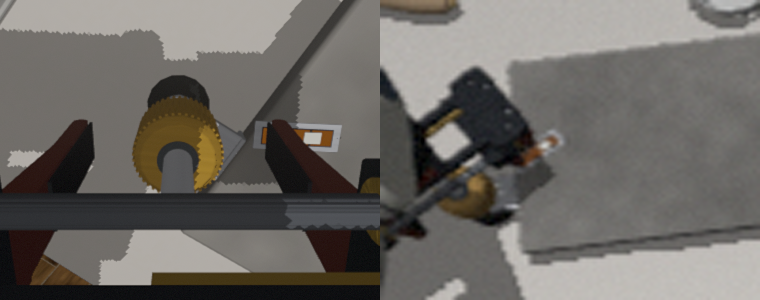

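Emit:
send_rows --pt "0 0 0 0" --pt "0 0 0 0" --pt "0 0 0 0" --pt "0 0 0 0" --pt "0 0 0 0" --pt "0 0 0 0" --gripper 1 --force 20

```text
t: 2.63
tcp_pos: [0.4585, 0.3533, 0.2425]
orientation: [3.142, -0.0, 0.683]
wrist_force: [-0.0, -0.0, 1.0]
width: 0.0517
grasp_force: 0.0
```

Emit:
send_rows --pt "0 0 0 0" --pt "0 0 0 0" --pt "0 0 0 0" --pt "0 0 0 0"

```text
t: 2.97
tcp_pos: [0.4581, 0.3537, 0.2424]
orientation: [-3.141, 0.0, 0.683]
wrist_force: [-3.5, 4.0, 2.9]
width: 0.0416
grasp_force: 20.0
```

Emit:
send_rows --pt "0 0 -0.001 -0.036" --pt "0 0 -0.002 -0.072" --pt "0 0 -0.0025 -0.108" --pt "0 0 -0.0033 -0.143" --pt "0 0 -0.0042 -0.179" --pt "0 0 -0.005 -0.215" --pt "0 0 -0.0058 -0.25" --pt "0 0 -0.0067 -0.286"

```text
t: 3.63
tcp_pos: [0.4572, 0.3542, 0.2443]
orientation: [-3.139, -0.001, 1.586]
wrist_force: [-9.9, 8.4, 4.5]
width: 0.0416
grasp_force: 20.0
```

Emit:
send_rows --pt "0 0 -0.001 -0.036" --pt "0 0 -0.002 -0.072" --pt "0 0 -0.0025 -0.108" --pt "0 0 -0.0033 -0.143" --pt "0 0 -0.0042 -0.179" --pt "0 0 -0.005 -0.215" --pt "0 0 -0.0058 -0.25" --pt "0 0 -0.0067 -0.286"

```text
t: 4.3
tcp_pos: [0.4564, 0.3539, 0.2463]
orientation: [-3.138, -0.004, 2.484]
wrist_force: [-13.8, 7.1, 9.4]
width: 0.0416
grasp_force: 20.0
```

Emit:
send_rows --pt "0 0 -0.001 -0.036" --pt "0 0 -0.002 -0.072" --pt "0 0 -0.0025 -0.108" --pt "0 0 -0.0033 -0.143" --pt "0 0 -0.0042 -0.179" --pt "0 0 -0.005 -0.215" --pt "0 0 -0.0058 -0.25" --pt "0 0 -0.0067 -0.286"

```text
t: 4.97
tcp_pos: [0.4561, 0.3529, 0.2482]
orientation: [-3.141, -0.007, -2.9]
wrist_force: [-13.7, -0.6, 12.8]
width: 0.0416
grasp_force: 20.0
```

Emit:
send_rows --pt "0 0 0 0" --pt "0 0 0 0" --pt "0 0 0 0" --pt "0 0 0 0" --pt "0 0 0 0" --gripper 0

```text
t: 5.38
tcp_pos: [0.4587, 0.3532, 0.2481]
orientation: [-3.142, 0.0, -2.906]
wrist_force: [-0.5, -0.7, 0.0]
width: 0.0711
grasp_force: 0.0
```

```bash
python3 -c "
from h import *
rows([.4585,.353,.33],0.5)"
```

```text
t 5.38 tcp [0.4587 0.3532 0.2481] yaw -2.906 q [ 0.64  0.58  1.82 -0.    0.75 -1.17] ROW [ 0.0008 -0.0005 -0.2729] 0.9159 w 0.0711
```

Emit:
send_rows --pt "0 0 -0.03 0" --pt "0 0 -0.15 0" --pt "0 0 -0.28 0" --pt "0 0 -0.36 0"

```text
t: 5.72
tcp_pos: [0.459, 0.3535, 0.3598]
orientation: [3.14, 0.003, -2.905]
wrist_force: [0.4, 0.4, 0.3]
width: 0.0875
grasp_force: 0.0
```

```bash
python3 -c "
from h import *
rows([.545,.195,.36],3.14159)"
```

```text
t 5.72 tcp [0.459  0.3535 0.3598] yaw -2.905 q [ 0.64  0.41  1.77 -0.    0.96 -1.17] ROW [-0.155  -0.5809 -0.0006] 0.0752 w 0.0875
```

Emit:
send_rows --pt "-0.155 -0.58 0 0.075" --pt "-0.155 -0.58 0 0.075" --pt "-0.155 -0.58 0 0.075" --pt "-0.155 -0.58 0 0.075" --pt "-0.155 -0.58 0 0.075" --pt "-0.155 -0.58 0 0.075" --pt "-0.155 -0.58 0 0.075" --pt "-0.155 -0.58 0 0.075"

```text
t: 6.38
tcp_pos: [0.5431, 0.195, 0.3549]
orientation: [-3.142, -0.004, 3.141]
wrist_force: [0.2, -0.9, 0.3]
width: 0.0877
grasp_force: 0.0
```

Run:
```python
from h import *
a,K,X=cam("wrist"); cv2.imwrite("pics/w3.png",a); np.savez("w3.npz",K=K,X=X); rows([.485,.033,.33],2.34)
```

```text
t 6.43 tcp [0.5431 0.1954 0.3549] yaw -3.141 q [ 0.32  0.42  1.77  0.    0.95 -1.25] ROW [ 0.194  -0.5412  0.0831] 0.2554 w 0.0876
```

View pics/w3.png

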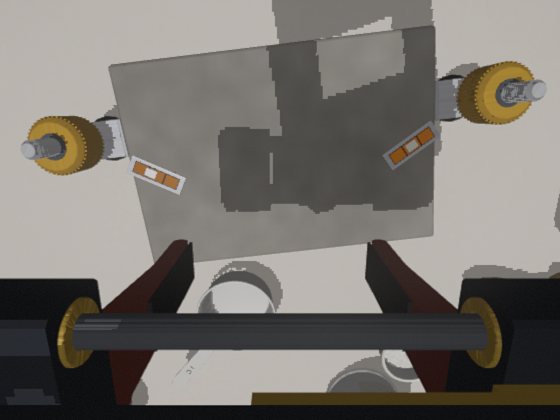

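```bash
cat >> h.py <<'E'
def bub(a,K,X,box):
    x0,x1,y0,y1=box; h=cv2.cvtColor(a,cv2.COLOR_BGR2HSV)[y0:y1,x0:x1]
    m=cv2.inRange(h,(3,110,60),(25,255,255)); pts=cv2.findNonZero(m)
    r=cv2.minAreaRect(pts); c=np.array(r[0])
    poly=np.zeros_like(m); cv2.fillPoly(poly,[cv2.boxPoints((r[0],(r[1][0]-2,r[1][1]-2),r[2])).astype(int)],255)
    w=cv2.inRange(h,(0,0,100),(180,60,255))&poly; p=cv2.findNonZero(w)[:,0].mean(0)
    A=ray(K,X,*(c+[x0,y0]),.052); B=ray(K,X,*(p+[x0,y0]),.052)
    print("vial",A.round(4),"size px",np.round(r[1],1),"bubble off mm",((B-A)*1e3).round(2), np.linalg.norm(B-A)*1e3)
E
python3 - <<'E'
from h import *
a=cv2.imread("pics/w3.png"); c=np.load("w3.npz"); K,X=c["K"],c["X"]
bub(a,K,X,(380,438,120,170)); bub(a,K,X,(125,190,152,198))
print("L",ray(K,X,538,90,.114),"R",ray(K,X,29,150,.114))
E
```

```text
vial [0.496  0.3025 0.052 ] size px [10.8 48.7] bubble off mm [0.3  0.11 0.  ] 0.32082550732571785
vial [0.5204 0.0923 0.052 ] size px [46.4 10. ] bubble off mm [-1.83 -4.41  0.  ] 4.776865738699607
L [0.45750356 0.35296125 0.114     ] R [0.49363464 0.0357621  0.114     ]
```

```bash
python3 -c "
from h import *
rows([.4935,.0358,.33],2.34)"
```

```text
t 6.43 tcp [0.5431 0.1954 0.3549] yaw -3.141 q [ 0.32  0.42  1.77  0.    0.95 -1.25] ROW [ 0.1657 -0.5319  0.0831] 0.2554 w 0.0876
```

Emit:
send_rows --pt "0.166 -0.532 0.083 0.255" --pt "0.166 -0.532 0.083 0.255" --pt "0.166 -0.532 0.083 0.255" --pt "0.166 -0.532 0.083 0.255" --pt "0.166 -0.532 0.083 0.255" --pt "0.166 -0.532 0.083 0.255" --pt "0.166 -0.532 0.083 0.255" --pt "0.166 -0.532 0.083 0.255"

```text
t: 7.1
tcp_pos: [0.4967, 0.0364, 0.3335]
orientation: [3.138, 0.004, 2.342]
wrist_force: [-0.4, 0.4, 0.2]
width: 0.088
grasp_force: 0.0
```

```bash
python3 -c "
from h import *
rows([.4935,.0358,.252],2.34)"
```

```text
t 7.1 tcp [0.4967 0.0364 0.3335] yaw 2.342 q [ 0.05  0.34  1.96 -0.    0.83 -0.72] ROW [ 0.0059 -0.009   0.2716] 0.0006 w 0.088
```

Emit:
send_rows --pt "0.003 -0.005 0.05 0" --pt "0.003 -0.005 0.15 0" --pt "0.003 -0.005 0.27 0" --pt "0.003 -0.005 0.27 0" --pt "0.003 -0.005 0.27 0"

```text
t: 7.52
tcp_pos: [0.4936, 0.0359, 0.2501]
orientation: [-3.14, -0.001, 2.345]
wrist_force: [0.1, -0.2, 1.0]
width: 0.0876
grasp_force: 0.0
```

Emit:
send_rows --pt "0 0 0 0" --pt "0 0 0 0" --pt "0 0 0 0" --pt "0 0 0 0" --pt "0 0 0 0" --pt "0 0 0 0" --pt "0 0 0 0" --pt "0 0 0 0" --gripper 1

```text
t: 8.18
tcp_pos: [0.493, 0.0348, 0.2506]
orientation: [-3.141, 0.0, 2.342]
wrist_force: [-1.6, -0.8, 5.1]
width: 0.0413
grasp_force: 20.0
```

Emit:
send_rows --pt "0 0 0 0" --pt "0 0 0 0" --pt "0 0 0 0" --pt "0 0 0 0"

```text
t: 8.52
tcp_pos: [0.4931, 0.0348, 0.2505]
orientation: [-3.141, -0.0, 2.342]
wrist_force: [-0.8, -1.7, 6.5]
width: 0.0422
grasp_force: 20.0
```

Emit:
send_rows --pt "0 0 0.001 0.032" --pt "0 0 0.0015 0.064" --pt "0 0 0.0022 0.095" --pt "0 0 0.003 0.127" --pt "0 0 0.0037 0.158" --pt "0 0 0.0044 0.19" --pt "0 0 0.005 0.222" --pt "0 0 0.0058 0.253"

```text
t: 9.18
tcp_pos: [0.4929, 0.0347, 0.2488]
orientation: [-3.141, 0.0, 1.542]
wrist_force: [-2.7, -3.4, 6.8]
width: 0.0415
grasp_force: 20.0
```

Emit:
send_rows --pt "0 0 0.001 0.032" --pt "0 0 0.0015 0.064" --pt "0 0 0.0022 0.095" --pt "0 0 0.003 0.127" --pt "0 0 0.0037 0.158" --pt "0 0 0.0044 0.19" --pt "0 0 0.005 0.222" --pt "0 0 0.0058 0.253"

```text
t: 9.85
tcp_pos: [0.4928, 0.0347, 0.247]
orientation: [-3.141, 0.001, 0.747]
wrist_force: [-3.2, -2.2, 6.7]
width: 0.0417
grasp_force: 20.0
```

Emit:
send_rows --pt "0 0 0 0" --pt "0 0 0 0" --pt "0 0 0 0" --pt "0 0 0 0" --pt "0 0 0 0" --pt "0 0 0 0" --gripper 0

```text
t: 10.35
tcp_pos: [0.4932, 0.035, 0.2468]
orientation: [-3.142, 0.0, 0.753]
wrist_force: [-0.1, -0.1, -0.2]
width: 0.0781
grasp_force: 0.0
```

Emit:
send_rows --pt "0 0 -0.03 0" --pt "0 0 -0.15 0" --pt "0 0 -0.28 0" --pt "0 0 -0.36 0" --pt "0 0 -0.36 0"

```text
t: 10.77
tcp_pos: [0.4947, 0.0351, 0.3603]
orientation: [3.136, -0.007, 0.752]
wrist_force: [0.9, 0.9, 0.6]
width: 0.0879
grasp_force: 0.0
```

Run:
```python
from h import *
a,K,X=cam("wrist"); cv2.imwrite("pics/w4.png",a); np.savez("w4.npz",K=K,X=X); print(proj(K,X,[.5204,.0923,.052]))
rows([.443,-.32,.36],1.5708)
```

```text
[246.90966889 134.93712589]
t 10.82 tcp [0.494 0.035 0.358] yaw 0.752 q [0.05 0.3  1.95 0.   0.89 0.87] ROW [-0.9327  0.748  -0.0065] -0.2606 w 0.0882
```

Run:
```python
from h import *
a=cv2.imread("pics/w4.png"); c=np.load("w4.npz"); K,X=c["K"],c["X"]
bub(a,K,X,(212,282,105,165))
rows([.42,-.32,.36],0)
```

```text
vial [0.5199 0.0938 0.052 ] size px [46.  10.5] bubble off mm [0.02 0.03 0.  ] 0.03481508234366172
t 10.82 tcp [0.494 0.035 0.358] yaw 0.752 q [0.05 0.3  1.95 0.   0.89 0.87] ROW [-0.9887  0.6957 -0.0065] 0.2394 w 0.0882
```

Emit:
send_rows --pt "-0.494 0.348 0 0.12" --pt "-0.494 0.348 0 0.12" --pt "-0.494 0.348 0 0.12" --pt "-0.494 0.348 0 0.12" --pt "-0.989 0.696 0 0.24" --pt "-0.989 0.696 0 0.24" --pt "-0.989 0.696 0 0.24" --pt "-0.989 0.696 0 0.24"

```text
t: 11.48
tcp_pos: [0.4237, -0.293, 0.3538]
orientation: [-3.14, 0.002, -0.009]
wrist_force: [0.7, -0.9, -0.4]
width: 0.0881
grasp_force: 0.0
```

Emit:
send_rows --pt "0 0 0 0" --pt "0 0 0 0"

```text
t: 11.65
tcp_pos: [0.424, -0.2931, 0.3537]
orientation: [-3.14, 0.002, -0.006]
wrist_force: [-0.5, 0.9, -0.9]
width: 0.0879
grasp_force: 0.0
```

Run:
```python
from h import *
a,K,X=cam("wrist"); cv2.imwrite("pics/w5.png",a); np.savez("w5.npz",K=K,X=X)
rows([.443,-.32,.36],0)
for p in ((.443,-.266,.053),(.445,-.379,.055)): print(proj(K,X,p))
```

```text
t 11.7 tcp [ 0.4243 -0.2917  0.3537] yaw -0.004 q [-0.63  0.33  1.91  0.    0.9   0.95] ROW [ 0.0628  0.0941 -0.0209] -0.0013 w 0.0874
[247.17937646 180.40626216]
[384.6733208  177.68636534]
```

View pics/w5.png

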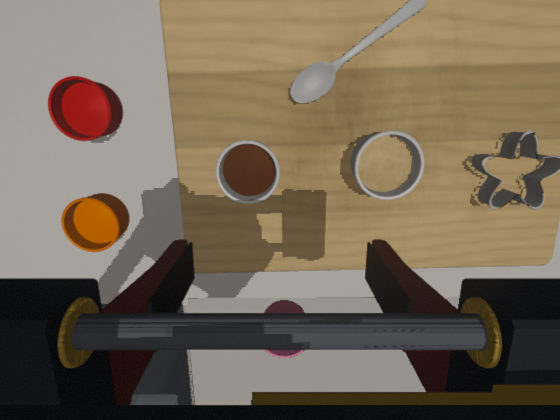

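Run:
```python
from h import *
c=np.load("w5.npz"); K,X=c["K"],c["X"]
a=cv2.imread("pics/w5.png")
for n,l,r,t,b,z in (("c",216,280,140,203,.053),("b",353,424,131,200,.055)):
    m=((l+r)/2,(t+b)/2); p=ray(K,X,*m,z); print(n,p.round(4),"diam",np.linalg.norm(ray(K,X,l,m[1],z)-ray(K,X,r,m[1],z)).round(4))
    rows([p[0],p[1],.208],0)
```

```text
c [ 0.4504 -0.2669  0.053 ] diam 0.0526
t 11.7 tcp [ 0.4243 -0.2917  0.3537] yaw -0.004 q [-0.63  0.33  1.91  0.    0.9   0.95] ROW [ 0.0868 -0.083   0.4858] -0.0013 w 0.0874
b [ 0.455  -0.3814  0.055 ] diam 0.0576
t 11.7 tcp [ 0.4243 -0.2917  0.3537] yaw -0.004 q [-0.63  0.33  1.91  0.    0.9   0.95] ROW [0.1036 0.2984 0.4858] -0.0013 w 0.0874
```

Emit:
send_rows --pt "0.087 -0.083 0.1 0" --pt "0.087 -0.083 0.2 0" --pt "0.087 -0.083 0.3 0" --pt "0.087 -0.083 0.4 0" --pt "0.087 -0.083 0.46 0" --pt "0.087 -0.083 0.482 0" --pt "0.087 -0.083 0.482 0"

```text
t: 12.28
tcp_pos: [0.4508, -0.2647, 0.2085]
orientation: [-3.139, 0.004, 0.0]
wrist_force: [0.1, 0.4, 0.2]
width: 0.0876
grasp_force: 0.0
```

Emit:
send_rows --pt "0 0 0 0" --pt "0 0 0 0" --pt "0 0 0 0" --pt "0 0 0 0" --pt "0 0 0 0" --pt "0 0 0 0" --pt "0 0 0 0" --pt "0 0 0 0" --gripper 1 --force 15

```text
t: 12.95
tcp_pos: [0.4514, -0.2667, 0.2109]
orientation: [3.141, -0.001, -0.002]
wrist_force: [-0.5, 0.5, 6.8]
width: 0.0514
grasp_force: 15.0
```

```bash
python3 -c "
from h import *
rows([.499,.253,.30],0)"
```

```text
t 12.95 tcp [ 0.4514 -0.2667  0.2109] yaw -0.002 q [-0.56  0.59  1.95  0.    0.6   1.02] ROW [ 0.1548 -1.7326 -0.2971] -0.0007 w 0.0514
```

Emit:
send_rows --pt "0 0 -0.01 0" --pt "0 0 -0.04 0" --pt "0 0 -0.1 0" --pt "0 0 -0.18 0" --pt "0 0 -0.28 0" --pt "0 0 -0.37 0" --pt "0 0 -0.43 0" --pt "0 0 -0.45 0"

```text
t: 13.62
tcp_pos: [0.4518, -0.2669, 0.3487]
orientation: [3.139, -0.004, -0.002]
wrist_force: [-0.2, -0.8, -0.5]
width: 0.052
grasp_force: 15.0
```

Run:
```python
from h import *
rows([.499,.253,.30],0)
a,K,X=cam("wrist"); cv2.imwrite("pics/w6.png",a[200:420])
```

```text
t 13.62 tcp [ 0.4518 -0.2669  0.3487] yaw -0.002 q [-0.56  0.35  1.9  -0.    0.89  1.02] ROW [ 0.1537 -1.7333  0.1623] -0.0007 w 0.052
```

View pics/w6.png

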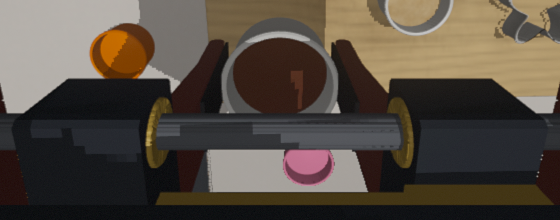

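Emit:
send_rows --pt "0.002 -0.02 0 0" --pt "0.005 -0.06 0 0" --pt "0.011 -0.12 0 0" --pt "0.018 -0.2 0 0" --pt "0.025 -0.28 0 0" --pt "0.032 -0.36 0 0" --pt "0.039 -0.44 0 0" --pt "0.046 -0.52 0 0"

```text
t: 14.33
tcp_pos: [0.4645, -0.1084, 0.3435]
orientation: [-3.141, 0.004, -0.002]
wrist_force: [0.2, 0.1, -2.3]
width: 0.0519
grasp_force: 15.0
```

Emit:
send_rows --pt "0.007 -0.08 0 0" --pt "0.014 -0.16 0 0" --pt "0.021 -0.24 0 0" --pt "0.028 -0.32 0 0" --pt "0.035 -0.4 0 0" --pt "0.042 -0.48 0 0" --pt "0.049 -0.56 0 0" --pt "0.056 -0.64 0 0"

```text
t: 15.0
tcp_pos: [0.4813, 0.0833, 0.3435]
orientation: [3.141, 0.004, -0.002]
wrist_force: [-0.6, 0.7, -1.3]
width: 0.0516
grasp_force: 15.0
```

Emit:
send_rows --pt "0.007 -0.08 0 0" --pt "0.014 -0.16 0 0" --pt "0.021 -0.24 0 0" --pt "0.028 -0.32 0 0" --pt "0.035 -0.4 0 0" --pt "0.042 -0.48 0 0" --pt "0.05 -0.54 0 0" --pt "0.052 -0.57 0 0"

```text
t: 15.67
tcp_pos: [0.4975, 0.2547, 0.3434]
orientation: [3.141, 0.003, -0.0]
wrist_force: [-0.3, -0.1, -0.8]
width: 0.0517
grasp_force: 15.0
```

```bash
python3 -c "
from h import *
rows([.499,.253,.243],0)"
```

```text
t 15.67 tcp [0.4975 0.2547 0.3434] yaw -0.0 q [0.45 0.41 1.82 0.   0.91 2.02] ROW [0.005  0.0058 0.3348] -0.0001 w 0.0517
```

Emit:
send_rows --pt "0.003 0.003 0.03 0" --pt "0.003 0.003 0.08 0" --pt "0.003 0.003 0.15 0" --pt "0.003 0.003 0.21 0" --pt "0.003 0.003 0.27 0" --pt "0.003 0.003 0.31 0" --pt "0.003 0.003 0.33 0" --pt "0.003 0.003 0.333 0"

```text
t: 16.33
tcp_pos: [0.4987, 0.2507, 0.2436]
orientation: [3.14, 0.003, -0.003]
wrist_force: [-0.2, 0.5, -2.1]
width: 0.0516
grasp_force: 15.0
```

Emit:
send_rows --pt "0 0 0.003 0" --pt "0 0 0.006 0" --pt "0 0 0.006 0"

```text
t: 16.58
tcp_pos: [0.4997, 0.2516, 0.2442]
orientation: [-3.141, -0.001, -0.002]
wrist_force: [0.2, -0.2, -1.6]
width: 0.0516
grasp_force: 15.0
```

Emit:
send_rows --pt "0 0 0.003 0" --pt "0 0 0.006 0" --pt "0 0 0.006 0"

```text
t: 16.83
tcp_pos: [0.4994, 0.2515, 0.242]
orientation: [-3.141, -0.0, -0.002]
wrist_force: [-0.0, 0.2, -0.8]
width: 0.0515
grasp_force: 15.0
```

Emit:
send_rows --pt "0 0 0.003 0" --pt "0 0 0.005 0" --pt "0 0 0.005 0"

```text
t: 17.08
tcp_pos: [0.4995, 0.2516, 0.2412]
orientation: [-3.141, -0.0, -0.002]
wrist_force: [-2.5, 0.1, 9.4]
width: 0.0517
grasp_force: 15.0
```

Contact. Release gently, then lift.

Emit:
send_rows --pt "0 0 0 0" --pt "0 0 0 0" --pt "0 0 0 0" --pt "0 0 0 0" --pt "0 0 0 0" --pt "0 0 0 0" --gripper 0

```text
t: 17.58
tcp_pos: [0.4994, 0.2515, 0.2401]
orientation: [3.141, 0.0, -0.002]
wrist_force: [0.6, 0.2, -0.4]
width: 0.0864
grasp_force: 0.0
```

Emit:
send_rows --pt "0 0 -0.03 0" --pt "0 0 -0.1 0" --pt "0 0 -0.2 0" --pt "0 0 -0.32 0" --pt "0 0 -0.4 0" --pt "0 0 -0.4 0"

```text
t: 18.08
tcp_pos: [0.5009, 0.2522, 0.3662]
orientation: [-3.138, -0.009, -0.002]
wrist_force: [0.7, 0.2, 0.6]
width: 0.0878
grasp_force: 0.0
```

Run:
```python
from h import *
a,K,X=cam("wrist"); cv2.imwrite("pics/w7.png",a)
print(proj(K,X,[.4995,.2516,.083]))
rows([.455,-.3814,.36],0)
```

```text
[281.78174839 213.12839093]
t 18.13 tcp [0.5001 0.2518 0.3637] yaw -0.002 q [ 0.45  0.38  1.81 -0.    0.95  2.02] ROW [-0.1461  2.1111  0.0122] -0.0007 w 0.088
```

View pics/w7.png

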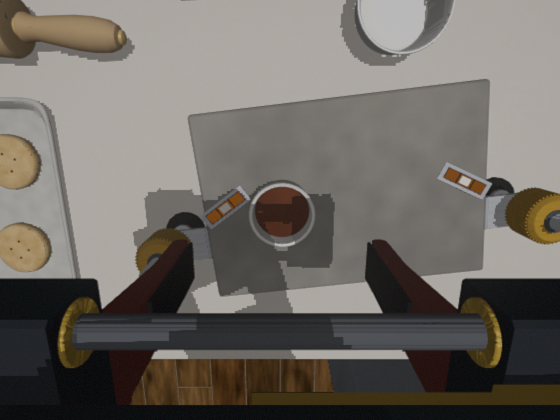

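Emit:
send_rows --pt "-0.049 0.7 0 0" --pt "-0.049 0.7 0 0" --pt "-0.049 0.7 0 0" --pt "-0.049 0.7 0 0" --pt "-0.049 0.7 0 0" --pt "-0.049 0.7 0 0" --pt "-0.049 0.7 0 0"

```text
t: 18.72
tcp_pos: [0.4837, 0.0395, 0.3594]
orientation: [3.141, 0.002, -0.006]
wrist_force: [0.3, 0.5, -0.5]
width: 0.0876
grasp_force: 0.0
```

Emit:
send_rows --pt "-0.049 0.7 0 0" --pt "-0.049 0.7 0 0" --pt "-0.049 0.7 0 0" --pt "-0.049 0.7 0 0" --pt "-0.049 0.7 0 0" --pt "-0.049 0.7 0 0" --pt "-0.049 0.7 0 0"

```text
t: 19.3
tcp_pos: [0.4693, -0.1692, 0.3597]
orientation: [-3.141, 0.001, -0.005]
wrist_force: [-0.0, -0.2, -0.6]
width: 0.0879
grasp_force: 0.0
```

Emit:
send_rows --pt "-0.049 0.7 0 0" --pt "-0.049 0.7 0 0" --pt "-0.049 0.7 0 0" --pt "-0.049 0.7 0 0" --pt "-0.049 0.7 0 0" --pt "-0.049 0.7 0 0" --pt "-0.049 0.7 0 0" --pt "-0.049 0.7 0 0"

```text
t: 19.97
tcp_pos: [0.4548, -0.3764, 0.3594]
orientation: [-3.14, 0.001, -0.001]
wrist_force: [-0.0, 0.5, 0.5]
width: 0.0878
grasp_force: 0.0
```

```bash
python3 -c "
from h import *
rows([.455,-.3814,.209],0)"
```

```text
t 19.97 tcp [ 0.4548 -0.3764  0.3594] yaw -0.001 q [-0.71  0.43  1.74  0.    0.97  0.86] ROW [0.0008 0.0168 0.5014] -0.0002 w 0.0878
```

Emit:
send_rows --pt "0.001 0.016 0.1 0" --pt "0.001 0.016 0.2 0" --pt "0.001 0.016 0.3 0" --pt "0.001 0.016 0.4 0" --pt "0.001 0.016 0.47 0" --pt "0.001 0.016 0.498 0" --pt "0.001 0.016 0.498 0"

```text
t: 20.55
tcp_pos: [0.4544, -0.3805, 0.2089]
orientation: [-3.138, 0.003, 0.0]
wrist_force: [-0.7, 0.8, -0.4]
width: 0.0876
grasp_force: 0.0
```

Emit:
send_rows --pt "0 0 0 0" --pt "0 0 0 0" --pt "0 0 0 0" --pt "0 0 0 0" --pt "0 0 0 0" --pt "0 0 0 0" --pt "0 0 0 0" --pt "0 0 0 0" --gripper 1 --force 15

```text
t: 21.22
tcp_pos: [0.4545, -0.3835, 0.2118]
orientation: [3.141, -0.001, -0.002]
wrist_force: [-0.6, 2.0, 6.4]
width: 0.0552
grasp_force: 15.0
```

Emit:
send_rows --pt "0 0 -0.01 0" --pt "0 0 -0.04 0" --pt "0 0 -0.1 0" --pt "0 0 -0.18 0" --pt "0 0 -0.28 0" --pt "0 0 -0.37 0" --pt "0 0 -0.43 0" --pt "0 0 -0.45 0"

```text
t: 21.88
tcp_pos: [0.4548, -0.3837, 0.3496]
orientation: [3.138, -0.004, -0.002]
wrist_force: [0.8, 0.9, -1.2]
width: 0.0545
grasp_force: 15.0
```

```bash
python3 -c "
from h import *
rows([.511,.146,.344],0)"
```

```text
t 21.88 tcp [ 0.4548 -0.3837  0.3496] yaw -0.002 q [-0.72  0.45  1.74 -0.    0.95  0.85] ROW [ 0.1835 -1.7662  0.0186] -0.0007 w 0.0545
```

Emit:
send_rows --pt "0.002 -0.02 0 0" --pt "0.005 -0.06 0 0" --pt "0.012 -0.12 0 0" --pt "0.02 -0.2 0 0" --pt "0.03 -0.28 0 0" --pt "0.038 -0.36 0 0" --pt "0.046 -0.44 0 0" --pt "0.054 -0.52 0 0"

```text
t: 22.55
tcp_pos: [0.4699, -0.2249, 0.3439]
orientation: [-3.14, 0.004, -0.002]
wrist_force: [-0.1, 0.1, -1.3]
width: 0.0554
grasp_force: 15.0
```

Emit:
send_rows --pt "0.008 -0.08 0 0" --pt "0.016 -0.16 0 0" --pt "0.024 -0.24 0 0" --pt "0.032 -0.32 0 0" --pt "0.04 -0.4 0 0" --pt "0.049 -0.48 0 0" --pt "0.058 -0.56 0 0" --pt "0.067 -0.64 0 0"

```text
t: 23.22
tcp_pos: [0.49, -0.0333, 0.344]
orientation: [-3.141, 0.004, -0.002]
wrist_force: [0.2, -0.1, -2.1]
width: 0.055
grasp_force: 15.0
```

Emit:
send_rows --pt "0.008 -0.08 0 0" --pt "0.016 -0.16 0 0" --pt "0.024 -0.24 0 0" --pt "0.032 -0.32 0 0" --pt "0.04 -0.4 0 0" --pt "0.05 -0.49 0 0" --pt "0.06 -0.57 0 0" --pt "0.063 -0.606 0 0"

```text
t: 23.88
tcp_pos: [0.5095, 0.1492, 0.3441]
orientation: [3.141, 0.003, -0.0]
wrist_force: [-0.2, -0.2, -1.6]
width: 0.0556
grasp_force: 15.0
```

```bash
python3 -c "
from h import *
rows([.511,.146,.2445],0)"
```

```text
t 23.88 tcp [0.5095 0.1492 0.3441] yaw -0.0 q [0.26 0.37 1.88 0.   0.89 1.83] ROW [0.005  0.0105 0.332 ] -0.0 w 0.0556
```

Emit:
send_rows --pt "0.003 0.006 0.03 0" --pt "0.003 0.006 0.08 0" --pt "0.003 0.006 0.15 0" --pt "0.003 0.006 0.21 0" --pt "0.003 0.006 0.27 0" --pt "0.003 0.006 0.31 0" --pt "0.003 0.006 0.33 0" --pt "0.003 0.006 0.333 0"

```text
t: 24.55
tcp_pos: [0.5107, 0.144, 0.2443]
orientation: [3.141, 0.003, -0.003]
wrist_force: [-0.2, -0.5, -1.4]
width: 0.0553
grasp_force: 15.0
```

Emit:
send_rows --pt "0 0 0.003 0" --pt "0 0 0.006 0" --pt "0 0 0.006 0" --pt "0 0 0.006 0"

```text
t: 24.88
tcp_pos: [0.5117, 0.1447, 0.2449]
orientation: [-3.141, -0.001, -0.002]
wrist_force: [0.3, 0.4, -1.7]
width: 0.0553
grasp_force: 15.0
```

Emit:
send_rows --pt "0 0 0.003 0" --pt "0 0 0.006 0" --pt "0 0 0.006 0"

```text
t: 25.13
tcp_pos: [0.5114, 0.1447, 0.2424]
orientation: [-3.142, -0.0, -0.002]
wrist_force: [-0.9, -0.3, -0.5]
width: 0.0553
grasp_force: 15.0
```

Emit:
send_rows --pt "0 0 0.003 0" --pt "0 0 0.005 0" --pt "0 0 0.005 0"

```text
t: 25.38
tcp_pos: [0.5115, 0.1447, 0.242]
orientation: [-3.142, -0.0, -0.002]
wrist_force: [-4.2, -1.6, 13.4]
width: 0.0553
grasp_force: 15.0
```

Emit:
send_rows --pt "0 0 0 0" --pt "0 0 0 0" --pt "0 0 0 0" --pt "0 0 0 0" --pt "0 0 0 0" --pt "0 0 0 0" --gripper 0

```text
t: 25.88
tcp_pos: [0.5115, 0.1447, 0.2407]
orientation: [3.142, 0.0, -0.002]
wrist_force: [0.1, 0.3, 0.4]
width: 0.0874
grasp_force: 0.0
```

Emit:
send_rows --pt "0 0 -0.03 0" --pt "0 0 -0.1 0" --pt "0 0 -0.2 0" --pt "0 0 -0.32 0" --pt "0 0 -0.42 0" --pt "0 0 -0.42 0" --pt "0 0 -0.42 0"

```text
t: 26.47
tcp_pos: [0.5119, 0.1448, 0.3692]
orientation: [-3.14, -0.005, -0.002]
wrist_force: [0.3, 0.1, -0.6]
width: 0.0883
grasp_force: 0.0
```

Run:
```python
from h import *
a,K,X=cam("wrist"); cv2.imwrite("pics/w8.png",a)
rows([.5,.2,.36],0)
```

```text
t 26.52 tcp [0.5113 0.1446 0.3675] yaw -0.002 q [ 0.25  0.34  1.87 -0.    0.94  1.83] ROW [-0.038  -0.1845  0.0251] -0.0007 w 0.0876
```

View pics/w8.png

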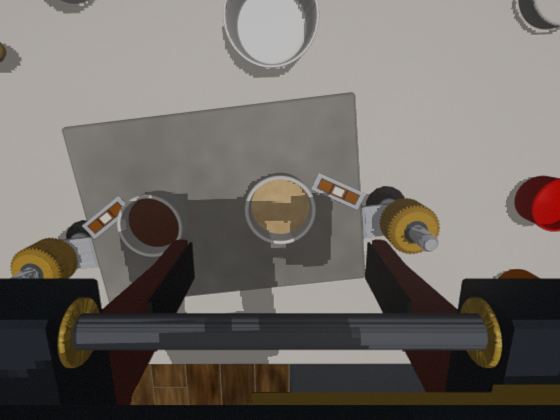

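Both ramekins stand upright on the slab (rims at (151,222) and (280,210)), and both bubbles sit between their lines at (106,217) and (338,190).

```bash
python3 -c "
from h import *
print(workorder.sign_off())"
```

```text
the job is handed in; nothing more can be done
None
```

I levelled the slab while it was empty, then stood both ramekins upright on it with both bubbles between their lines, and handed the job in at about 27 s of the 72 s allowed; sign-off returned no verdict.

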